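Switch on the paint bench's fume extraction at its covered isolator

ROBOT

A 6-joint arm with a two-finger parallel gripper is mounted at the origin on the work surface. World frame = base frame: x ahead of the robot, y to its left, z up, the work surface at z = 0. Lengths are in m, angles in rad, forces in N, time in s.
With the tool pointing down it reaches from about 0.3 to 0.875 m from the base axis. Payload 6.4 kg.
Tool frame: the origin (TCP) lies at the very end of the fingers, on their centre line; the grasp point (between the pads) lies 19 mm behind it; z points along the fingers, y is the line along which they close (so a half turn about z gives the same grasp; the last joint's range is limited). The gripper opens to 85 mm and grips with 20 to 120 N. Pads are 22 mm wide; open, the fingers measure 114 mm over their backs; the gripper's body (76 mm by 85 mm) begins 54 mm behind the grasp point. The pads swing forward as they close: fully open they stand 13 mm farther back than shut.
Start: joints at [-1.345, 0.181, 1.607, -0, 1.354, -0.206], TCP at [0.241, -0.522, 0.231] pointing down, gripper open.
Joint ranges: [-2.99, 2.99], [-0.89, 2.07], [0.3, 2.58], [-1.14, 4.28], [0, 2.63], [-3.12, 3.12]. Speed limits (rad/s): [2.57, 2.57, 3.01, 3.14, 3.14, 3.14].

INTERFACE

Orientations are given as a unit quaternion [w, x, y, z].
In Python, from bench import ctrl gives the robot as it stands.
- The arm moves only by the tool jog_arm, never from a script. Its argument "series" is a list that holds one entry, the list of rows, each a list of 7 numbers: the shift along the tool's x, y, z in mm, then the turn, a rotation vector about the tool's x, y, z in rad, then the finger opening in mm, from 0 to 85.4. In form: [[[tx, ty, tz, rx, ry, rz, gripper], ...]]. A call has exactly 10 rows; each row shifts and turns the commanded pose from where the row before left it, along the tool's axes as they then stand; what a row does not reach is not made up. A row lasts 1/10 s, in which the tool goes at most 50 mm and 8.59 degrees, less where a joint would pass 70% of its speed; a pose out of reach is approached as far as the arm can. A call with a gripper value outside its range is refused whole. The fingers move at their own pace and stop on an object; the grip force is fixed at half the most. Time passes only in rows, so rows that do not move let the fingers close, or fill a call up. It gives the time, the measured TCP pose, the force, the opening and the grip force at its end, in the units of the state.
- ctrl.get_obs(): the state, without advancing time (a new reading comes with each control period).
- ctrl.camera(name): name is "scene" or "top"; returns a dict with "frame" (480x640x3 uint8, blue, green, red), "z_map" (480x640 float32, m along the optical axis (not along the pixel's ray), 0 where there is no reading), "fx", "fy", "cx", "cy" (pixels), "k1" (the pictures are not rectified: a ray, as slopes to the right and down, at radius r is drawn at 1 + k1 r^2 times it, then the intrinsics apply), "xyz" and "rotation" of the camera in the world. Camera axes: x right, y down, z forward; pixel columns grow to the right and rows downward; lengths in m; the calibration is good to about 2 mm. A picture is of the moment at which its call begins.
- ctrl.hand_in(): hands the job in; it is judged then, once.
The state is a dict: "time_s": time; "q": joint angles; "dq": joint speeds; "joint_efforts": joint torques, N m; "eef_pos": TCP position; "eef_rot": TCP orientation; "wrist_force": force on the tool from outside, world axes, zero at the start; "torque": the same for the moment, N m; "opening": opening from 0.0 (shut) to 1.0 (fully open); "grasp_force": force on a finger pad.
Only numpy, scipy, OpenCV 4.12 (cv2) and the standard library are available. Lean on these libraries where they do the work, as an engineer would, in place of code of your own. Each camera call takes 0.05 s, during which the arm holds its last target. There are 200 camera calls.

TASK

We are about to stain some boards: please switch on the fume extraction at the grey sloped isolator box on the bench. Lift its hinged splash cover by the tab, throw the paddle toggle over to the back (on), then put the cover down again, fully closed, so that no paint gets in. Leave the pail of brushes, the jar, the spray can and the sample board where they stand.

Things in the scene. Friction and masses are not known exactly. Their poses are not given: they have to be found in the camera images.
- console: The isolator: grey die-cast box screwed to the bench (it cannot move), 200 mm deep (x), 160 mm wide (y) plus a 22 mm lug low on each side. Its top is a flat panel sloping 0.245 rad: 50 mm high at the front edge (-x, robot side), 100 mm at the back edge (+x). Origin: centre of the underside, on the bench; x points to the back, z up.
- cover (a joint): Hinge of the splash cover along the box's y, at the panel's back edge. 0 = closed, rim down on the panel; grows as the front end is raised up and back; 1.57 = leaning 0.245 rad forward of upright; 1.82 = upright on end; stop at 1.9 rad. Stiff friction hinge: it stays at any angle where it is left and must be pushed all the way down to close; 1 to 2 N at the tab moves it.
- cover_hinge (a point): Middle of the hinge pin: console frame x = +99 mm, y = 0, z = 104 mm. The cover is a grey plastic hood with a clear window on top, 130 mm front to back along the panel, 104 mm wide, 70 mm high over the panel, walls 4 mm, open below, 100 g. The point's axes turn with the cover: y along the pin; when closed, x points up the panel to the back, z out of the panel.
- cover_tab (a point): Middle of the cover's grip tab: grey, 14 mm thick (along y), 26 mm high, sticking 40 mm out of the middle of the hood's front wall, flush with the hood's top. In the cover_hinge frame at x = -152, y = 0, z = +53 mm; closed, 57 mm above the panel with free space around. Pinched from above across its 14 mm, it turns between the pads as the cover swings. Cover upright: tab points up.
- toggle (a joint): Isolator toggle under the cover: a black paddle 22 mm wide (y), 10 mm thick, turning about an axis along the box's y, on the panel's centre line 66 mm in front of its back edge, 2 mm above the panel. 0 = off, leaning 0.42 rad to the front of the panel's normal; 0.84 = on, leaning 0.42 rad to the back. Snap action: springs to the nearer end from the middle; 2 to 3 N near its end throws it.
- toggle_tip (a point): Middle of the paddle's end face, 60 mm from its pivot. Off or on, the paddle is clear of the closed cover.
- pail: Bystander: metal pail, 120 mm across the rim, 130 mm high, with five upright paint brushes up to 290 mm high. Origin: centre of its underside.
- jar: Bystander: white jar of stain, 72 mm across, 100 mm high. Origin: centre of its underside.
- spray_can: Bystander: spray can, 66 mm across, 190 mm high. Origin: centre of its underside.
- sample_board: Bystander: dark stained board 140 x 50 x 14 mm lying flat. Origin: centre of its underside.

How it is judged:
By the outcome, as a careful person would: the job done as asked, in the order asked, and still so for the second after the job is handed in, with the robot touching nothing.
It also fails if it takes over 72 s, if anything falls off the work surface, if the arm or the gripper's body presses on something with over 40 N, if the wrist force passes 120 N, or if a joint passes its speed limit or range.

## Working session

There is one attempt and no reset: what is moved stays moved. The work goes in short steps, Python scripts to look and compute and a tool call to move; the robot and the scene stay as the last step left them, time stands still between calls to the robot, and variables do not carry over. Pictures are saved under pics/ and viewed, at most 10 in all, crops included, and the job is handed in when it is done.

Besides the shell and the picture viewer there is one more tool, called in YAML: its name, and indented under it one key for each argument. jog_arm: Moves the arm, as the interface text tells. Its arguments: {"type":"object","properties":{"series":{"type":"array"}},"required":["series"]}

```bash
mkdir -p pics
cat > h.py <<'E'
import numpy as np, cv2
from bench import ctrl
def cloud(c):
    v,u=np.mgrid[0:480,0:640]
    xd=(u-c['cx'])/c['fx'];yd=(v-c['cy'])/c['fy']
    x,y=xd.copy(),yd.copy()
    for _ in range(8):
        s=1+c['k1']*(x*x+y*y);x=xd/s;y=yd/s
    z=c['z_map'];P=np.stack([x*z,y*z,z],-1)
    R=np.array(c['rotation'])
    if R.shape!=(3,3):
        from scipy.spatial.transform import Rotation as Ro
        R=Ro.from_quat(np.roll(R,-1)).as_matrix()
    W=P@R.T+np.array(c['xyz']);W[z<=0]=np.nan
    return W
E
python3 - <<'E'
from h import *
o=ctrl.get_obs();print({k:np.round(v,3) for k,v in o.items()})
for n in('scene','top'):
    c=ctrl.camera(n);cv2.imwrite(f'pics/{n}0.png',c['frame'])
    W=cloud(c);np.savez(f'{n}0.npz',W=W,f=c['frame'])
    print(n,np.round(c['xyz'],3),np.round(c['rotation'],3),c['fx'],c['k1'])
E
```

```text
{'time_s': np.float64(0.0), 'q': array([-1.345,  0.182,  1.608,  0.   ,  1.354, -0.206]), 'dq': array([ 0.   ,  0.   ,  0.001,  0.   ,  0.   , -0.   ]), 'joint_efforts': array([ 2.0000e-03, -4.4487e+01, -3.5133e+01, -0.0000e+00,  9.0000e-03,
       -0.0000e+00]), 'eef_pos': array([ 0.241, -0.522,  0.23 ]), 'eef_rot': array([-0.001,  0.977,  0.214, -0.   ]), 'wrist_force': array([0.406, 0.837, 0.273]), 'torque': array([ 0.053, -0.019,  0.018]), 'grasp_force': np.float64(0.0), 'opening': np.float64(1.0)}
scene [1.162 0.425 0.733] [-0.216  0.455  0.778 -0.375] 593.8491081332331 0.013412732924595742
top [0.422 0.036 0.855] [ 0.029 -0.7    0.713 -0.036] 446.2702342800565 -0.03192359031218873
```

View pics/scene0.png

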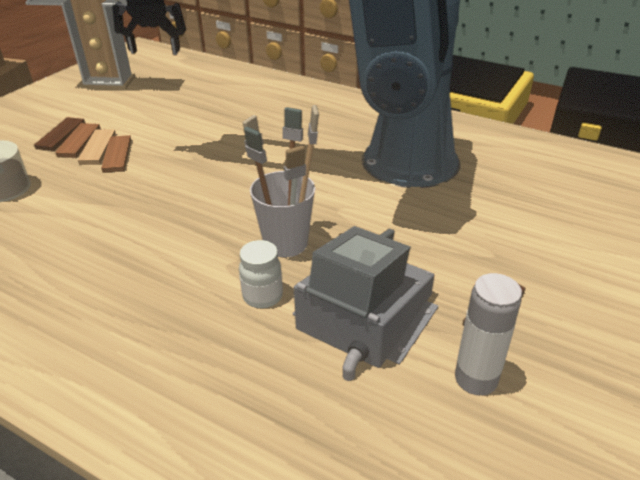

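View pics/top0.png

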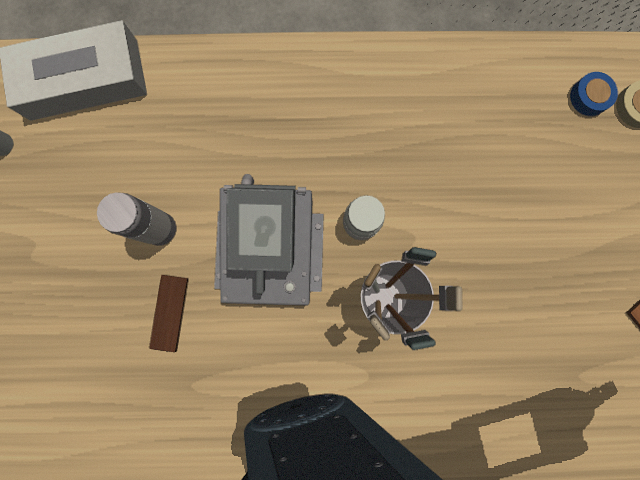

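The scene view shows the isolator at about (365,300), the jar at (261,273), the pail at (285,210) and the can at (490,335). In the top view the hood is at (261,230), its tab at (259,283) points to the robot, the pail is at (395,297), and the jar at (364,217).

Run:
```python
from h import *
d=np.load('top0.npz');W=d['W'];
reg=np.zeros((480,640),bool);reg[165:320,205:330]=1
# console footprint: everything above 0.04 in region
def rect(m,name,W=W):
    p=W[m];r=cv2.minAreaRect(p[:,:2].astype(np.float32)*1000);print(name,m.sum(),np.round(r[0],1),np.round(r[1],1),round(r[2],2),'z',np.round(np.nanpercentile(p[:,2],[1,50,99]),4))
z=np.nan_to_num(W[...,2])
def big(m):
    n,l,s,_=cv2.connectedComponentsWithStats(m.astype(np.uint8));return l==1+np.argmax(s[1:,4])
m=big(reg&(z>.035));rect(m,'console')
# panel plane by points to sides of hood (cols ~297-310)
q=np.zeros_like(reg);q[195:295,299:308]=1
p=W[q&(z>.03)];A=np.c_[p[:,:2],np.ones(len(p))];c,*_=np.linalg.lstsq(A,p[:,2],rcond=None);print('plane',c,'res',np.std(A@c-p[:,2]),'slope',np.arctan(np.hypot(c[0],c[1])),'dir',np.arctan2(c[1],c[0]))
h=np.where(np.isfinite(z),W[...,2]-(W[...,0]*c[0]+W[...,1]*c[1]+c[2]),0)
hn=h*np.cos(.245)
m=big(reg&(hn>.030));rect(m,'hood+tab')
t=m.copy();t[:272]=0;rect(t,'tab')
ys,xs=np.where(t);print(xs.min(),xs.max(),ys.min(),ys.max())
p=W[t];print('tab mean',p.mean(0),'hn',np.percentile(hn[t],[5,50,95]))
t2=t.copy();vals=np.where(t)
top=t&(hn>.06);rect(top,'tabtop')
hd=m&~t;rect(hd&(hn>.06),'hoodtop')
for r in (180,185,190,200,230,262,268,271,275,285,293,298,303):
    print(r,[(u,*np.round(W[r,u]*1000).astype(int)) for u in (222,240,259,290,305)])
# bystanders
for n,(a,b,cc,dd) in dict(can=(190,250,95,180),pail=(245,350,355,465),jar=(190,245,340,390),board=(270,355,145,190)).items():
    q=np.zeros_like(reg);q[a:b,cc:dd]=1;rect(q&(z>.008),n)
```

```text
console 10863 [515.2 128.5] [160.2 235. ] 87.38 z [0.048  0.1346 0.1679]
plane [ 0.24956577 -0.02325907 -0.04687568] res 0.0013608228518026471 slope 0.24558777004889062 dir -0.09292971835335247
hood+tab 5700 [504.4 129. ] [104.7 172.3] 87.46 z [0.1241 0.1505 0.1685]
tab 214 [435.6 131.6] [13.6 34.5] 87.86 z [0.1131 0.1306 0.1367]
255 264 272 293
tab mean [0.43563702 0.13088082 0.12958287] hn [0.05668633 0.07002095 0.07191641]
tabtop 195 [435.3 131.7] [13.3 34. ] 87.86 z [0.124  0.1311 0.1368]
hoodtop 5371 [518.3 128.2] [104.5 129.5] 87.75 z [0.136  0.1514 0.1686]
180 [(222, np.int64(639), np.int64(221), np.int64(-3)), (240, np.int64(638), np.int64(185), np.int64(1)), (259, np.int64(637), np.int64(148), np.int64(1)), (290, np.int64(636), np.int64(87), np.int64(0)), (305, np.int64(635), np.int64(58), np.int64(2))]
185 [(222, np.int64(628), np.int64(220), np.int64(2)), (240, np.int64(601), np.int64(165), np.int64(111)), (259, np.int64(602), np.int64(134), np.int64(107)), (290, np.int64(626), np.int64(87), np.int64(2)), (305, np.int64(626), np.int64(58), np.int64(1))]
190 [(222, np.int64
[... 2406 characters left out ...]
t64(176), np.int64(51)), (259, np.int64(409), np.int64(142), np.int64(52)), (290, np.int64(408), np.int64(87), np.int64(53)), (305, np.int64(408), np.int64(60), np.int64(53))]
303 [(222, np.int64(401), np.int64(209), np.int64(46)), (240, np.int64(401), np.int64(176), np.int64(49)), (259, np.int64(400), np.int64(142), np.int64(51)), (290, np.int64(399), np.int64(87), np.int64(50)), (305, np.int64(399), np.int64(60), np.int64(51))]
can 2865 [543.6 336.7] [64.5 63.2] 5.87 z [0.0128 0.1778 0.1927]
pail 4920 [407. -87.] [131.3 126.9] 39.51 z [0.0123 0.1318 0.2847]
jar 1442 [548.1 -46.6] [66.5 69. ] 2.89 z [0.0183 0.0995 0.103 ]
board 2064 [383.6 318.1] [ 51.6 139.5] 80.79 z [0.0095 0.0141 0.0175]
```

jog_arm:
  series:
    - [[0,0,-42,0,0,0.118,85],[0,0,-42,0,0,0.118,85],[0,0,-42,0,0,0.118,85],[0,0,-42,0,0,0.119,85],[12,-47,0,0,0,0,85],[12,-47,0,0,0,0,85],[12,-47,0,0,0,0,85],[12,-47,0,0,0,0,85],[12,-47,0,0,0,0,85],[12,-47,0,0,0,0,85]]

```text
time_s: 1.1
eef_pos: [0.3242, -0.2415, 0.3989]
eef_rot: [-0.0, 1.0, -0.021, -0.0]
wrist_force: [0.2, -0.3, 0.7]
opening: 0.994
grasp_force: 0.0
```

jog_arm:
  series:
    - [[11.8,-47.2,0,0,0,0,85],[11.8,-47.2,0,0,0,0,85],[11.8,-47.2,0,0,0,0,85],[11.8,-47.2,0,0,0,0,85],[11.8,-47.2,0,0,0,0,85],[11.8,-47.2,0,0,0,0,85],[11.8,-47.2,0,0,0,0,60],[11.8,-47.2,0,0,0,0,60],[0,0,50,0,0,0,60],[0,0,50,0,0,0,60]]

```text
time_s: 2.1
eef_pos: [0.4347, 0.132, 0.2989]
eef_rot: [-0.0, 1.0, -0.018, 0.002]
wrist_force: [1.9, -0.2, -1.2]
opening: 0.703
grasp_force: 0.0
```

jog_arm:
  series:
    - [[0,0,35,0,0,0,60],[0,0,35,0,0,0,60],[0,0,35,0,0,0,60],[0,0,30,0,0,0,60],[0,0,20,0,0,0,60],[0,0,15,0,0,0,60],[0,0,15,0,0,0,60],[0,0,10,0,0,0,60],[0,0,6,0,0,0,60],[0,0,0,0,0,0,60]]

```text
time_s: 3.1
eef_pos: [0.4336, 0.1299, 0.0977]
eef_rot: [0.0, 1.0, -0.021, -0.001]
wrist_force: [-0.4, -0.5, -0.2]
opening: 0.702
grasp_force: 0.0
```

Run:
```python
from h import *
o=ctrl.get_obs();print(o['eef_pos'],o['eef_rot'],o['wrist_force'])
c=ctrl.camera('scene');cv2.imwrite('pics/s1.png',cv2.resize(c['frame'][180:420,220:540],(800,600)))
# arc rows
for n,th in ((30,1.8),):
    a0=np.arctan2(13.3,-165.2);t=np.linspace(0,th,n+1)
    P=165.7*np.c_[np.cos(a0-t),np.sin(a0-t)];P=np.round(P-P[0]);D=np.diff(P,axis=0)
    print([(int(a),int(-b)) for a,b in D],P[-1])
```

```text
[0.43356584 0.12993563 0.09767174] [ 3.19932935e-05  9.99787226e-01 -2.06150370e-02 -7.22457303e-04] [-0.43240407 -0.50867998 -0.16356999]
[(1, -10), (2, -10), (2, -9), (3, -10), (3, -9), (4, -9), (5, -9), (5, -9), (5, -8), (6, -8), (7, -7), (7, -8), (7, -6), (8, -7), (8, -5), (8, -6), (9, -4), (9, -5), (9, -3), (10, -3), (9, -3), (10, -2), (10, -1), (10, -1), (10, 0), (10, 0), (10, 1), (9, 2), (10, 2), (10, 2)] [216. 145.]
```

View pics/s1.png

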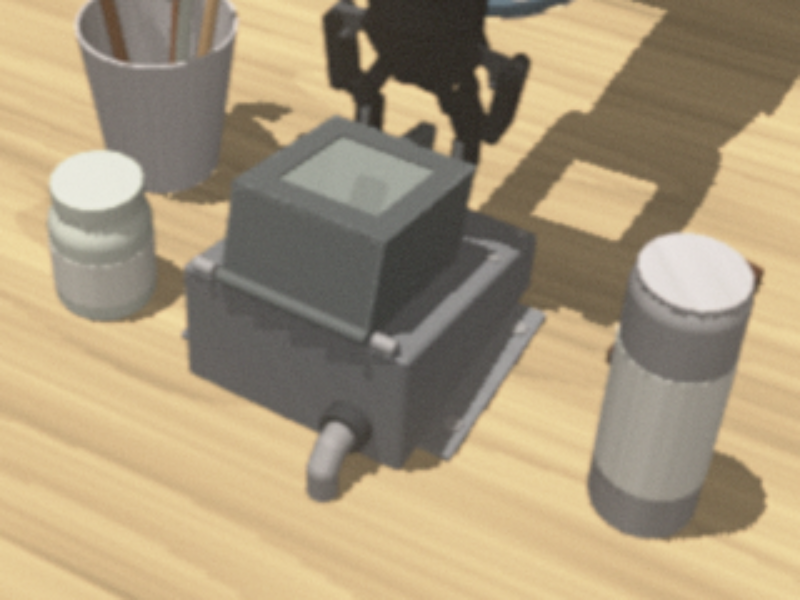

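The crop shows the tab tip at about (420,135) between the two fingers at (365,110) and (462,140). The fingers are clear of the hood, so I close them.

jog_arm:
  series:
    - [[0,-1,0,0,0,0,30],[0,0,0,0,0,0,10],[0,0,0,0,0,0,5],[0,0,0,0,0,0,5],[0,0,0,0,0,0,5],[0,0,0,0,0,0,5],[0,0,0,0,0,0,5],[0,0,0,0,0,0,5],[0,0,0,0,0,0,5],[0,0,0,0,0,0,5]]

```text
time_s: 4.15
eef_pos: [0.4345, 0.1317, 0.0989]
eef_rot: [-0.001, 1.0, -0.021, 0.001]
wrist_force: [-0.8, 5.0, 4.1]
opening: 0.157
grasp_force: 59.3
```

jog_arm:
  series:
    - [[1,0,-10,0,0,0,5],[2,0,-10,0,0,0,5],[2,0,-9,0,0,0,5],[3,0,-10,0,0,0,5],[3,0,-9,0,0,0,5],[4,0,-9,0,0,0,5],[5,0,-9,0,0,0,5],[5,0,-9,0,0,0,5],[5,0,-8,0,0,0,5],[6,0,-8,0,0,0,5]]

```text
time_s: 5.15
eef_pos: [0.4694, 0.1301, 0.1882]
eef_rot: [-0.001, 1.0, -0.021, -0.001]
wrist_force: [4.7, 5.2, -9.6]
opening: 0.15
grasp_force: 58.6
```

jog_arm:
  series:
    - [[7,0,-7,0,0,0,5],[7,0,-8,0,0,0,5],[7,0,-6,0,0,0,5],[8,0,-7,0,0,0,5],[8,0,-5,0,0,0,5],[8,0,-6,0,0,0,5],[9,0,-4,0,0,0,5],[9,0,-5,0,0,0,5],[9,0,-3,0,0,0,5],[10,0,-3,0,0,0,5]]

```text
time_s: 6.15
eef_pos: [0.5517, 0.1264, 0.2431]
eef_rot: [-0.0, 1.0, -0.02, -0.001]
wrist_force: [-3.0, 4.7, -3.5]
opening: 0.152
grasp_force: 59.8
```

jog_arm:
  series:
    - [[9,0,-3,0,0,0,5],[10,0,-2,0,0,0,5],[10,0,-1,0,0,0,5],[10,0,-1,0,0,0,5],[10,0,0,0,0,0,5],[10,0,0,0,0,0,5],[10,0,1,0,0,0,5],[9,0,2,0,0,0,5],[10,0,2,0,0,0,5],[10,0,2,0,0,0,5]]

```text
time_s: 7.15
eef_pos: [0.6494, 0.1219, 0.2426]
eef_rot: [0.0, 1.0, -0.02, -0.002]
wrist_force: [-5.8, 2.6, -5.2]
opening: 0.149
grasp_force: 60.5
```

Run:
```python
from h import *
o=ctrl.get_obs();print(o['eef_pos'],o['wrist_force'],o['opening'],o['grasp_force'])
c=ctrl.camera('scene');cv2.imwrite('pics/s2.png',cv2.resize(c['frame'][120:420,220:620],(800,600)))
```

```text
[0.64938305 0.12192068 0.24258372] [-5.79054823  2.55935998 -5.16716323] 0.1490923609033719 60.535460114479065
```

View pics/s2.png

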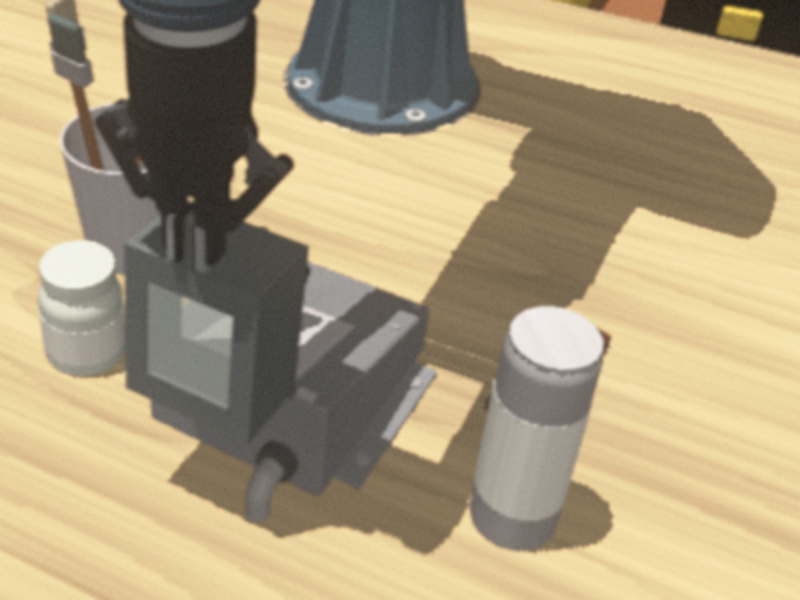

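The crop shows the cover standing upright, window towards the camera at (190,345), with the fingers still on the tab at (190,245). I release it, go up and move back.

jog_arm:
  series:
    - [[0,0,0,0,0,0,45],[0,0,0,0,0,0,45],[0,0,0,0,0,0,45],[0,0,0,0,0,0,45],[0,0,-20,0,0,0,45],[0,0,-40,0,0,0,45],[-30,0,-5,0,0,0,45],[-45,0,0,0,0,0,45],[-45,0,0,0,0,0,45],[-45,0,0,0,0,0,30]]

```text
time_s: 8.2
eef_pos: [0.4835, 0.1287, 0.3087]
eef_rot: [0.0, 1.0, -0.021, 0.001]
wrist_force: [-0.4, 0.4, 1.7]
opening: 0.371
grasp_force: 0.0
```

jog_arm:
  series:
    - [[-45,0,20,0,0,0,0],[-8,0,45,0,0,0,0],[0,0,42,0,0,0,0],[0,0,0,0,0.125,0,0],[0,0,0,0,0.125,0,0],[0,0,0,0,0.125,0,0],[0,0,0,0,0.125,0,0],[0,0,0,0,0,0,0],[0,0,0,0,0,0,0],[0,0,0,0,0,0,0]]

```text
time_s: 9.2
eef_pos: [0.4338, 0.1309, 0.2032]
eef_rot: [0.005, 0.969, -0.02, 0.248]
wrist_force: [-0.2, 0.7, -0.3]
opening: 0.0
grasp_force: 0.0
```

```bash
cat >> h.py <<'E'
from scipy.spatial.transform import Rotation as Ro
def tool(cx,cz):
    o=ctrl.get_obs();R=Ro.from_quat(np.roll(o['eef_rot'],-1)).as_matrix()
    p=np.array(o['eef_pos'])*1000;t=np.array([500.5+cx*.9991,129-.042*cx,cz])
    print('cx,cz now',(p[0]-500.5)*.9991-(p[1]-129)*.042,p[2],'shift tool',np.round((t-p)@R,1),'zt',R[:,2].round(3),'F',np.round(o['wrist_force'],1),o['opening'])
E
python3 - <<'E'
from h import *
tool(-15,104);tool(-2.8,109);tool(27,125)
d=ctrl.camera('top');W=cloud(d)
reg=np.zeros((480,640),bool);reg[100:320,180:345]=1
f=d['frame'].max(-1);cx=(W[...,0]*1000-500.5)*.9991-(W[...,1]*1000-129)*.042;cy=(W[...,1]*1000-129)+.042*(W[...,0]*1000-500.5);h=W[...,2]*1000
m=(abs(cy)<18)&(cx>-15)&(cx<80)&(h-75-cx*.25>12)
print(m.sum(),np.round(np.c_[cx,cy,h][:1],0) if 0 else '');print('paddle cx,cy,z pct',[np.round(np.nanpercentile(a[m],[2,50,98]),1) for a in (cx,cy,h)] if m.any() else '')
m=(abs(cy)<60)&(cx>85)&(cx<230)&(h>130)
print('cover',m.sum(),[np.round(np.nanpercentile(a[m],[1,50,99]),1) for a in (cx,cy,h)])
cv2.imwrite('pics/t3.png',cv2.resize(d['frame'][130:330,160:427],(800,600)))
E
```

```text
cx,cz now -66.71206747246998 203.1790997668501 shift tool [ -2.3  -0.8 111.8] zt [ 0.48  -0.02  -0.877] F [-0.2  0.7 -0.3] 0.0004422284670484218
cx,cz now -66.71206747246998 203.1790997668501 shift tool [ 10.8  -0.8 113.3] zt [ 0.48  -0.02  -0.877] F [-0.2  0.7 -0.3] 0.0004422284670484218
cx,cz now -66.71206747246998 203.1790997668501 shift tool [ 44.6  -0.8 113.6] zt [ 0.48  -0.02  -0.877] F [-0.2  0.7 -0.3] 0.0004422284670484218
285 
paddle cx,cy,z pct [array([-5.9, 11.9, 39.3]), array([-11. ,  -0.7,  10.7]), array([ 95.2, 119.4, 135.5])]
cover 3915 [array([ 86.5, 120.1, 154.8]), array([-52.5,  -4.2,  49.4]), array([140.2, 235.6, 277.2])]
```

View pics/t3.png

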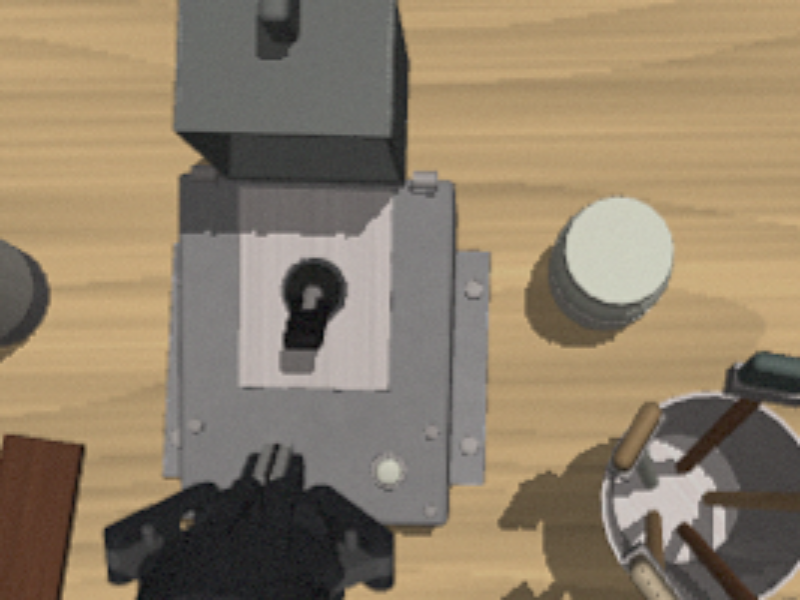

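The top crop shows the open hood at (290,80), the paddle leaning to the front with its end at about (297,360), and the shut fingertips at (272,460). Everything agrees with the prediction to a few mm.

jog_arm:
  series:
    - [[-1,-1,25,0,0,0,0],[-1,0,25,0,0,0,0],[0,0,25,0,0,0,0],[0,0,22,0,0,0,0],[0,0,15,0,0,0,0],[4,0,0,0,0,0,0],[4,0,0,0,0,0,0],[4,0,0,0,0,0,0],[3,0,1,0,0,0,0],[3,0,0,0,0,0,0]]

```text
time_s: 10.25
eef_pos: [0.5005, 0.1293, 0.1104]
eef_rot: [0.005, 0.969, -0.02, 0.248]
wrist_force: [-2.8, 0.1, 0.3]
opening: 0.0
grasp_force: 1.0
```

jog_arm:
  series:
    - [[4,0,0,0,0,0,0],[4,0,0,0,0,0,0],[4,0,0,0,0,0,0],[4,0,0,0,0,0,0],[4,0,0,0,0,0,0],[4,0,0,0,0,0,0],[4,0,0,0,0,0,0],[1,0,0,0,0,0,0],[0,0,0,0,0,0,0],[0,0,0,0,0,0,0]]

```text
time_s: 11.25
eef_pos: [0.5255, 0.1282, 0.1235]
eef_rot: [0.005, 0.969, -0.02, 0.247]
wrist_force: [-1.5, -0.0, -1.6]
opening: -0.003
grasp_force: 0.0
```

Run:
```python
from h import *
tool(27,125)
```

```text
cx,cz now 25.056921616119446 123.50404960699227 shift tool [ 2.4  0.2 -0.4] zt [ 0.479 -0.02  -0.878] F [-1.5 -0.  -1.6] -0.0032957857215838867
```

jog_arm:
  series:
    - [[-10,0,0,0,0,0,0],[-15,0,-10,0,0,0,0],[-10,0,-25,0,0,0,0],[0,0,-40,0,0,0,0],[0,0,-40,0,0,0,0],[0,0,0,0,-0.125,0,0],[0,0,0,0,-0.125,0,0],[0,0,0,0,-0.125,0,0],[0,0,0,0,-0.125,0,0],[0,0,0,0,0,0,0]]

```text
time_s: 12.25
eef_pos: [0.4412, 0.1312, 0.2069]
eef_rot: [0.0, 1.0, -0.021, -0.002]
wrist_force: [1.0, 0.3, 0.1]
opening: 0.001
grasp_force: 0.0
```

Run:
```python
from h import *
tool(149.8,303)
d=ctrl.camera('top');W=cloud(d)
cx=(W[...,0]*1000-500.5)*.9991-(W[...,1]*1000-129)*.042;cy=(W[...,1]*1000-129)+.042*(W[...,0]*1000-500.5);h=W[...,2]*1000
m=(abs(cy)<18)&(cx>-15)&(cx<80)&(h-75-cx*.25>12)
print('paddle',[np.round(np.nanpercentile(a[m],[2,50,98]),1) for a in (cx,cy,h)])
m=(abs(cy)<60)&(cx>85)&(cx<230)&(h>130)
print('cover',m.sum(),[np.round(np.nanpercentile(a[m],[1,50,99]),1) for a in (cx,cy,h)])
m&=(h>245);print('tab',m.sum(),[np.round(np.nanpercentile(a[m],[1,50,99]),1) for a in (cx,cy,h)])
cv2.imwrite('pics/t4.png',cv2.resize(d['frame'][130:330,160:427],(800,600)))
```

```text
cx,cz now -59.30287751319621 206.9195964130551 shift tool [208.8  -0.3 -96.8] zt [-0.003 -0.    -1.   ] F [1.  0.3 0.1] 0.0006066730020302568
paddle [np.float64(nan), np.float64(nan), np.float64(nan)]
cover 3906 [array([ 86.5, 120. , 154.8]), array([-52.5,  -4.1,  49.6]), array([139.7, 235.6, 277.1])]
tab 278 [array([126.9, 136.5, 151.3]), array([-7.5, -2.4,  5.9]), array([246. , 275.3, 278.6])]
  return np.nanmean(a, axis, out=out, keepdims=keepdims)
```

View pics/t4.png

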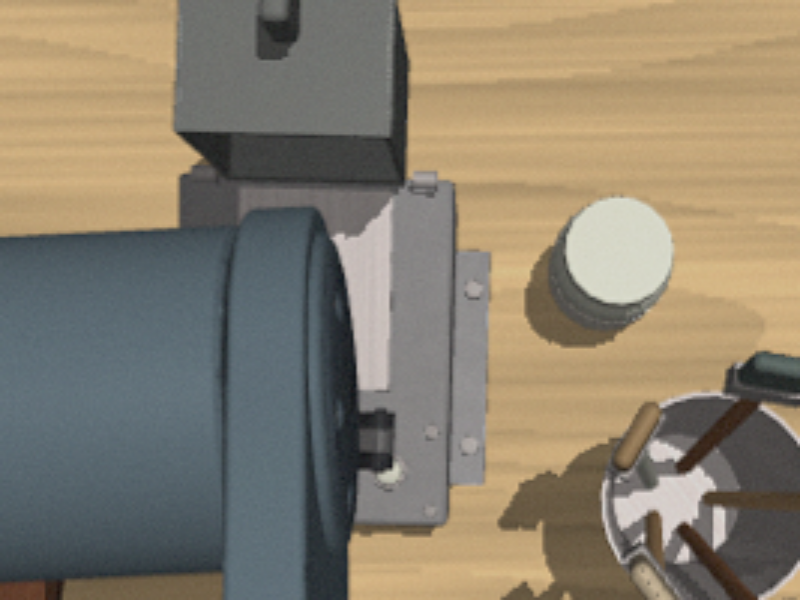

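The arm hides the paddle in this crop; only the open hood (290,80) shows. I tilt the wrist again to see the paddle before closing the cover.

jog_arm:
  series:
    - [[0,0,0,0,0.125,0,0],[0,0,0,0,0.125,0,0],[0,0,0,0,0.125,0,0],[0,0,0,0,0.125,0,0],[0,0,0,0,0,0,0],[0,0,0,0,0,0,0],[0,0,0,0,0,0,0],[0,0,0,0,0,0,0],[0,0,0,0,0,0,0],[0,0,0,0,0,0,0]]

```text
time_s: 13.3
eef_pos: [0.4405, 0.1316, 0.2079]
eef_rot: [0.005, 0.969, -0.02, 0.247]
wrist_force: [0.1, 0.3, 0.3]
opening: 0.004
grasp_force: 0.0
```

Run:
```python
from h import *
tool(149.8,303)
d=ctrl.camera('top');W=cloud(d)
cx=(W[...,0]*1000-500.5)*.9991-(W[...,1]*1000-129)*.042;cy=(W[...,1]*1000-129)+.042*(W[...,0]*1000-500.5);h=W[...,2]*1000
m=(abs(cy)<18)&(cx>-5)&(cx<80)&(h-75-cx*.25>12)&(h<160)
print('paddle',[np.round(np.nanpercentile(a[m],[2,50,98]),1) for a in (cx,cy,h)])
```

```text
cx,cz now -60.07439223600259 207.92625503368362 shift tool [2.298e+02 2.000e-01 1.700e+01] zt [ 0.478 -0.02  -0.878] F [0.1 0.3 0.3] 0.004150474285063531
paddle [array([20.3, 36. , 46.2]), array([-12.7,  -1.1,  10.1]), array([ 92.4, 128.8, 146.5])]
```

The paddle end is now at cx 46 mm, z 146 mm, which is the on position. Before gripping the tab again I check the cover's angle.

jog_arm:
  series:
    - [[0,0,0,0,-0.125,0,45],[0,0,0,0,-0.125,0,45],[0,0,0,0,-0.125,0,45],[0,0,0,0,-0.125,0,45],[0,0,-30,0,0,0,45],[0,0,-40,0,0,0,45],[0,0,-40,0,0,0,45],[0,0,0,0,0,0,45],[0,0,0,0,0,0,45],[0,0,0,0,0,0,45]]

```text
time_s: 14.35
eef_pos: [0.4394, 0.1317, 0.3165]
eef_rot: [0.0, 1.0, -0.021, -0.001]
wrist_force: [0.0, 0.2, -0.7]
opening: 0.525
grasp_force: 0.0
```

Run:
```python
from h import *
d=ctrl.camera('top');W=cloud(d)
cx=(W[...,0]*1000-500.5)*.9991-(W[...,1]*1000-129)*.042;cy=(W[...,1]*1000-129)+.042*(W[...,0]*1000-500.5);h=W[...,2]*1000
m=(abs(cy)<45)&(abs(cy)>15)&(cx>100)&(cx<150)&(h>215)&(h<255)
print('slope front wall',np.polyfit(cx[m],h[m],1),m.sum())
m=(abs(cy)<20)&(cx>105)&(cx<180)&(h>265)&(h<290);print('tab end',m.sum(),[np.round(np.percentile(a[m],[2,50,98]),1) for a in (cx,cy,h)])
tool(140.5,310);tool(140.5,246)
```

```text
slope front wall [5.70153979e-02 2.28951498e+02] 1330
tab end 215 [array([127.4, 138.3, 150.6]), array([-7.5, -1.3,  5.8]), array([266.3, 275.8, 278.8])]
cx,cz now -61.323900634408496 316.2158631280526 shift tool [201.8   0.3   5.6] zt [-0.003 -0.    -1.   ] F [-0.7  0.2 -0.8] 0.5293254650465554
cx,cz now -61.323900634408496 316.2158631280526 shift tool [2.02e+02 2.00e-01 6.96e+01] zt [-0.003 -0.    -1.   ] F [-0.7  0.2 -0.8] 0.5293254650465554
```

jog_arm:
  series:
    - [[45,0,0,0,0,0,45],[45,0,0,0,0,0,45],[45,0,0,0,0,0,45],[45,0,0,0,0,0,45],[22,0,0,0,0,0,45],[0,0,10,0,0,0,45],[0,0,25,0,0,0,45],[0,0,20,0,0,0,45],[0,0,14,0,0,0,45],[0,0,0,0,0,0,45]]

```text
time_s: 15.4
eef_pos: [0.6394, 0.1235, 0.2452]
eef_rot: [0.0, 1.0, -0.021, -0.003]
wrist_force: [-1.2, 0.2, -0.7]
opening: 0.529
grasp_force: 0.0
```

jog_arm:
  series:
    - [[0,0,0,0,0,0,25],[0,0,0,0,0,0,10],[0,0,0,0,0,0,5],[0,0,0,0,0,0,5],[0,0,0,0,0,0,5],[0,0,0,0,0,0,5],[0,0,0,0,0,0,5],[0,0,0,0,0,0,5],[0,0,0,0,0,0,5],[0,0,0,0,0,0,5]]

```text
time_s: 16.4
eef_pos: [0.6427, 0.1225, 0.2505]
eef_rot: [0.001, 1.0, -0.021, 0.001]
wrist_force: [0.6, -5.4, 4.7]
opening: 0.152
grasp_force: 61.7
```

Run:
```python
from h import *
tool(140.5,246)
o=ctrl.get_obs();p=o['eef_pos']*1000;g=np.array([(p[0]-500.5)*.9991-(p[1]-129)*.042-99,p[2]+19-104]);print(g,o['grasp_force'])
r=np.hypot(*g);a0=np.arctan2(g[1],g[0]);t=np.linspace(0,1.76,31)
P=r*np.c_[np.cos(a0+t),np.sin(a0+t)];P=np.round(P-P[0]);D=np.diff(P,axis=0)
print([(int(a),int(-b)) for a,b in D],P[-1],P[-1]+g+[99,104])
```

```text
cx,cz now 142.3036492869422 250.49890754502192 shift tool [-1.8 -0.5  4.5] zt [ 0.003 -0.001 -1.   ] F [ 0.6 -5.4  4.7] 0.1517271427902323
[ 43.30364929 165.49890755] 61.73213303089142
[(-10, -2), (-10, -2), (-10, -1), (-10, -1), (-10, 1), (-10, 0), (-10, 1), (-10, 2), (-9, 3), (-10, 3), (-9, 3), (-9, 4), (-9, 5), (-9, 5), (-8, 6), (-8, 6), (-8, 6), (-7, 7), (-7, 8), (-6, 8), (-6, 8), (-5, 8), (-5, 9), (-5, 9), (-3, 9), (-4, 10), (-2, 9), (-2, 10), (-2, 10), (-1, 10)] [-214. -154.] [-71.69635071 115.49890755]
```

jog_arm:
  series:
    - [[-10,0,-2,0,0,0,5],[-10,0,-2,0,0,0,5],[-10,0,-1,0,0,0,5],[-10,0,-1,0,0,0,5],[-10,0,1,0,0,0,5],[-9,0,0,0,0,0,5],[-10,0,1,0,0,0,5],[-10,0,2,0,0,0,5],[-9,0,3,0,0,0,5],[-9,0,3,0,0,0,5]]

```text
time_s: 17.4
eef_pos: [0.5475, 0.1268, 0.2485]
eef_rot: [0.0, 1.0, -0.021, 0.004]
wrist_force: [1.4, -3.7, 10.4]
opening: 0.149
grasp_force: 65.2
```

jog_arm:
  series:
    - [[-9,0,3,0,0,0,5],[-9,0,4,0,0,0,5],[-9,0,5,0,0,0,5],[-8,0,5,0,0,0,5],[-8,0,6,0,0,0,5],[-8,0,6,0,0,0,5],[-7,0,6,0,0,0,5],[-7,0,7,0,0,0,5],[-6,0,8,0,0,0,5],[-6,0,8,0,0,0,5]]

```text
time_s: 18.4
eef_pos: [0.467, 0.1305, 0.1893]
eef_rot: [0.0, 1.0, -0.02, -0.0]
wrist_force: [-15.4, -4.8, 19.0]
opening: 0.153
grasp_force: 84.3
```

Run:
```python
from h import *
tool(-66,98)
o=ctrl.get_obs();p=o['eef_pos']*1000;g=np.array([(p[0]-500.5)*.9991-(p[1]-129)*.042-99,p[2]+19-104]);print(g,np.hypot(*g),np.arctan2(g[1],g[0]),o['grasp_force'])
```

```text
cx,cz now -33.56789128286703 189.3491851248991 shift tool [-32.4  -0.1  91.4] zt [-0.001 -0.001 -1.   ] F [-15.4  -4.8  19. ] 0.1530619426665639
[-132.56789128  104.34918512] 168.70980479929588 2.4747439320842686 84.3334436416626
```

jog_arm:
  series:
    - [[-8,0,4,0,0,0,5],[-6,0,8,0,0,0,5],[-5,0,8,0,0,0,5],[-5,0,9,0,0,0,5],[-4,0,9,0,0,0,5],[-3,0,9,0,0,0,5],[-3,0,10,0,0,0,5],[-2,0,10,0,0,0,5],[-1,0,10,0,0,0,5],[-1,0,10,0,0,0,5]]

```text
time_s: 19.4
eef_pos: [0.4289, 0.1322, 0.0987]
eef_rot: [0.0, 1.0, -0.021, -0.001]
wrist_force: [0.3, -3.9, 3.6]
opening: 0.152
grasp_force: 90.0
```

Run:
```python
from h import *
tool(-66,98)
o=ctrl.get_obs();p=o['eef_pos']*1000;g=np.array([(p[0]-500.5)*.9991-(p[1]-129)*.042-99,p[2]+19-104]);print(g,np.hypot(*g),np.arctan2(g[1],g[0]),o['grasp_force'])
d=ctrl.camera('scene');W=cloud(d)
cx=(W[...,0]*1000-500.5)*.9991-(W[...,1]*1000-129)*.042;cy=(W[...,1]*1000-129)+.042*(W[...,0]*1000-500.5);h=W[...,2]*1000
m=(abs(cy)<49)&(cx>-30)&(cx<75)&(h>135)&(h<185)&(h>104+.25*(cx-99)+50)
print('hood top slope,z at 18 (closed .25,151.8)',np.polyfit(cx[m]-18,h[m],1),m.sum())
```

```text
cx,cz now -71.64026872005228 98.7199814811341 shift tool [5.6 0.2 0.7] zt [-0.002 -0.    -1.   ] F [ 0.3 -3.9  3.6] 0.15219297061652004
[-170.64026872   13.71998148] 171.19094368772642 3.0613622903664024 89.98063445091248
hood top slope,z at 18 (closed .25,151.8) [  0.20705591 153.2776358 ] 2173
```

jog_arm:
  series:
    - [[0,0,2,0,0,0,5],[0,0,2,0,0,0,5],[0,0,2,0,0,0,5],[0,0,1,0,0,0,5],[0,0,0,0,0,0,5],[0,0,0,0,0,0,5],[0,0,0,0,0,0,5],[0,0,0,0,0,0,5],[0,0,0,0,0,0,5],[0,0,0,0,0,0,5]]

```text
time_s: 20.45
eef_pos: [0.4285, 0.1322, 0.0923]
eef_rot: [0.0, 1.0, -0.021, -0.002]
wrist_force: [-4.1, -4.2, 4.5]
opening: 0.15
grasp_force: 90.2
```

jog_arm:
  series:
    - [[0,0,0,0,0,0,45],[0,0,0,0,0,0,45],[0,0,0,0,0,0,45],[0,0,0,0,0,0,45],[0,0,-15,0,0,0,45],[0,0,-25,0,0,0,45],[0,0,-20,0,0,0,45],[0,0,0,0,0,0,0],[0,0,0,0,0,0,0],[0,0,0,0,0,0,0]]

```text
time_s: 21.45
eef_pos: [0.4291, 0.1321, 0.1518]
eef_rot: [0.0, 1.0, -0.021, -0.001]
wrist_force: [-0.3, 0.3, -0.6]
opening: 0.021
grasp_force: 0.0
```

```bash
cat >> h.py <<'E'
def hood(n='scene'):
    d=ctrl.camera(n);W=cloud(d)
    cx=(W[...,0]*1000-500.5)*.9991-(W[...,1]*1000-129)*.042;cy=(W[...,1]*1000-129)+.042*(W[...,0]*1000-500.5);h=W[...,2]*1000
    m=(abs(cy)<49)&(cx>-38)&(cx<75)&(h>130)&(h<175)&(abs(h-151.8-.25*(cx-18))<15)
    for _ in range(3):
        p=np.polyfit(cx[m]-18,h[m],1);m&=abs(h-np.polyval(p,cx-18))<4
    print(n,'hood top (closed .25,151.8)',p,m.sum())
    return d
E
python3 - <<'E'
from h import *
tool(-70,150);d=hood();hood('top')
cv2.imwrite('pics/s5.png',cv2.resize(d['frame'][180:420,220:540],(800,600)))
# baseline
for n in('scene','top'):
    W=np.load(n+'0.npz')['W'];cx=(W[...,0]*1000-500.5)*.9991-(W[...,1]*1000-129)*.042;cy=(W[...,1]*1000-129)+.042*(W[...,0]*1000-500.5);h=W[...,2]*1000
    m=(abs(cy)<49)&(cx>-38)&(cx<75)&(h>130)&(h<175)&(abs(h-151.8-.25*(cx-18))<15);print(n,'initial',np.polyfit(cx[m]-18,h[m],1))
E
```

```text
cx,cz now -71.42028752985522 151.76169451444954 shift tool [1.4 0.1 1.8] zt [-0.002  0.    -1.   ] F [-0.3  0.3 -0.6] 0.020942230428669023
scene hood top (closed .25,151.8) [  0.24291138 150.77999323] 2200
top hood top (closed .25,151.8) [  0.24754148 152.10276784] 2664
scene initial [  0.25260646 150.19503387]
top initial [  0.25175831 151.45356336]
```

View pics/s5.png

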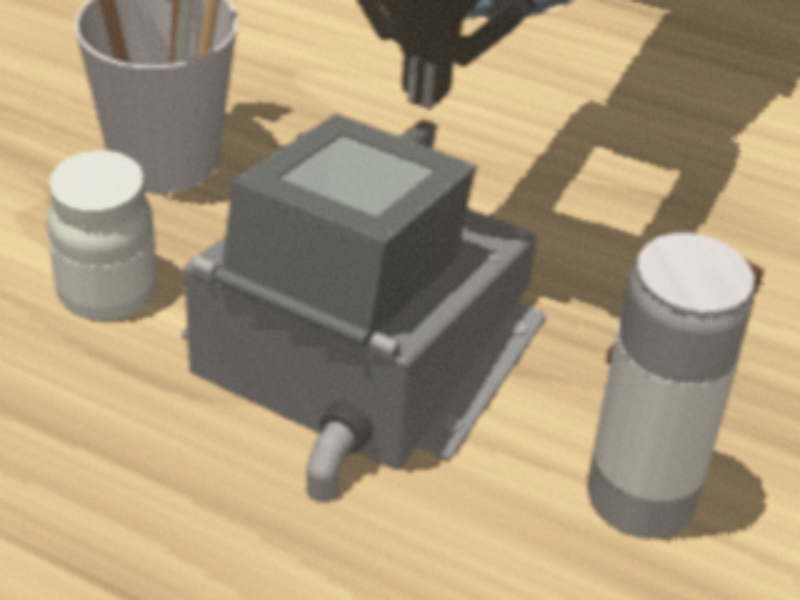

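The crop shows the cover down with the fingers above the tab at (425,130). The hood top is still about 0.5 mm above its starting height, so I press on the tab with the fingers shut.

jog_arm:
  series:
    - [[5,0,5,0,0,0,0],[0,0,5,0,0,0,0],[0,0,4,0,0,0,0],[0,0,3,0,0,0,0],[0,0,2,0,0,0,0],[0,0,2,0,0,0,0],[0,0,2,0,0,0,0],[0,0,1,0,0,0,0],[0,0,0,0,0,0,0],[0,0,0,0,0,0,0]]

```text
time_s: 22.55
eef_pos: [0.4349, 0.132, 0.132]
eef_rot: [0.0, 1.0, -0.02, -0.0]
wrist_force: [-15.5, -1.6, 32.6]
opening: 0.009
grasp_force: 17.0
```

jog_arm:
  series:
    - [[0,0,-4,0,0,0,0],[0,0,-15,0,0,0,0],[0,0,-30,0,0,0,0],[0,0,-40,0,0,0,0],[-20,0,-40,0,0,0,0],[-20,0,-40,0,0,0,0],[0,0,0,0,0,0,0],[0,0,0,0,0,0,0],[0,0,0,0,0,0,0],[0,0,0,0,0,0,0]]

```text
time_s: 23.55
eef_pos: [0.3945, 0.1335, 0.2962]
eef_rot: [0.0, 1.0, -0.021, -0.002]
wrist_force: [0.0, -0.3, -0.3]
opening: 0.002
grasp_force: 0.0
```

Run:
```python
from h import *
tool(-70,150);d=hood();e=hood('top')
cv2.imwrite('pics/s6.png',cv2.resize(d['frame'][180:420,220:540],(800,600)))
W=cloud(d);W0=np.load('scene0.npz')['W']
df=np.abs(W-W0)[...,2]
for n,(a,b,c,g) in dict(jar=(235,310,235,285),pail=(180,255,250,318),can=(270,395,455,525),hood=(230,300,315,405)).items(): print(n,np.round(np.nanpercentile(df[a:b,c:g],[50,95]),4))
```

```text
cx,cz now -106.09320956262151 296.2001986626168 shift tool [ 36.5  -0.  146.1] zt [-0.003 -0.    -1.   ] F [ 0.  -0.3 -0.3] 0.0022912804210810478
scene hood top (closed .25,151.8) [  0.2537748  150.19943076] 2170
top hood top (closed .25,151.8) [  0.2562628 151.4512111] 4215
jar [0.0012 0.0035]
pail [0.0012 0.0035]
can [0.0011 0.0033]
hood [0.001  0.0029]
```

View pics/s6.png

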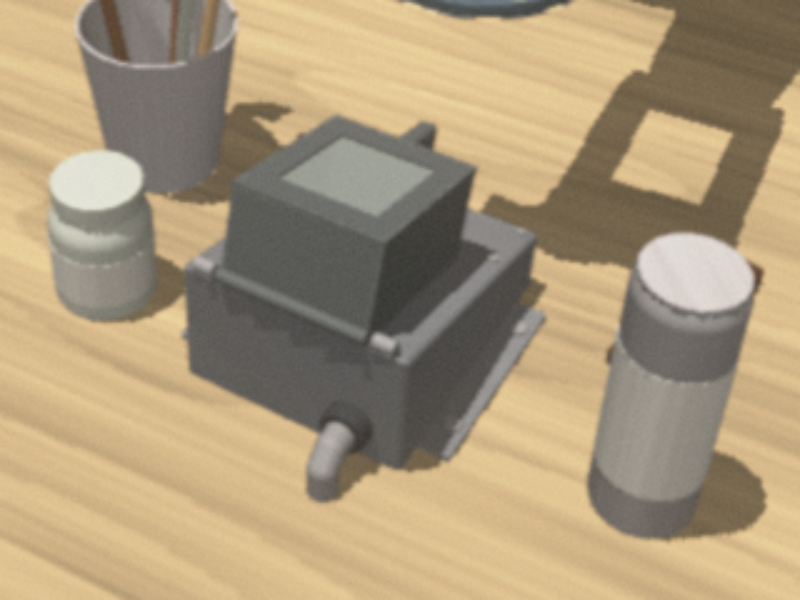

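The crop shows the cover fully closed, with the hood top at (355,175) back at its starting height (150.20 mm against 150.20 mm before). The bystanders have not moved and the arm is clear.

```bash
python3 -c "
from bench import ctrl
print(ctrl.hand_in())"
```

```text
the job is handed in; nothing more can be done
None
```

The fume extraction toggle is thrown to the back (on), the splash cover is fully closed again, the pail, jar and spray can have not moved, and nothing came near the sample board; the job was handed in after about 24 s.

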